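# Close the pillar die set over its die ring

### The job

Set the steel die ring into the round recess of the pillar die set, then lower the top plate from its wooden cradle squarely over both pillars, large bush on tall pillar, without forcing it where it binds or letting it drop. How far its punch is set out is not known: feel for it meeting the die ring, bed it gently with a push of about 15 newtons straight down, let go and leave the set closed. Leave the other tools alone.

Things in the scene. Friction and masses are not known exactly. Their poses are not given: they have to be found in the camera images.
- die_base: Lower half of the die set, fixed to the bench: dark steel bolster 180 x 90 x 25 mm with a round recess in the middle of its top and two upright pillars at x = +58 mm (tall) and x = -58 mm (short), y = 0; a low collar (5 mm wider in radius, 5 mm high) at each foot, bolt heads 8 mm high at the corners. Origin: centre of its underside, on the bench; z up, x towards the tall pillar.
- recess (a point): Centre of the recess's floor, 17 mm above the bench: round, 42 mm diameter, 8 mm deep, with a 2 mm chamfer at the mouth.
- tall_pillar_tip (a point): Centre of the top of the tall, thick pillar: 18 mm diameter, 115 mm above the bolster's top (140 mm above the bench); its top 10 mm taper in by 4 mm of radius.
- short_pillar_tip (a point): Centre of the top of the short, thin pillar: 14 mm diameter, 90 mm above the bolster's top (115 mm above the bench); its top 10 mm taper in by 4 mm of radius.
- top_plate: Upper half of the die set: aluminium plate 150 x 60 x 18 mm, 0.5 to 0.85 kg in all, at first level on the wooden cradle, its underside 58 mm above the bench. Origin: centre of the plate's underside; z up, x towards the large bush. Brass bushes at x = +58 and -58 mm, y = 0; a punch under its middle, a shank on top. More than 30 N, or a knock, between it and the pillars scores the bushes.
- tall_bush_mouth (a point): Centre of the lower end of the large bush: bore 19.5 mm, outside 30 mm, from 14 mm under the plate to 6 mm above its upper face. It goes on the tall pillar.
- short_bush_mouth (a point): Centre of the lower end of the small bush: bore 15.5 mm, outside 26 mm, from 14 mm under the plate to 6 mm above its upper face. It goes on the short pillar.
- shank_top (a point): Centre of the top of the steel shank on the plate, by which it is gripped: 30 mm (plate x) by 26 mm (plate y), 44 mm high, its top 62 mm above the plate's underside. Grip it across y, so that the pillars pass clear of the gripper.
- punch_seat (a point): Centre of the plate's underside, where the punch comes out: a shoulder of 34 mm diameter, below it a nose of 14 mm diameter and 8 mm length that enters the die ring's bore. The shoulder is set somewhere from 12 to 36 mm under the plate (not measured; it stays put), so the plate beds with its underside 55 to 79 mm above the bench, as felt.
- die_ring: Steel ring, 40 mm outside diameter, 20 mm bore, 26 mm high, 0.19 kg, at first flat on the bench between the cradle and the die set. Origin: centre of its underside; z up; either face may be up. Seated in the recess it stands 18 mm proud of the bolster (43 mm above the bench). The punch must bed on it with a push and not a blow: more than 35 N, the plate's weight included, marks its face.
- cradle: Wooden cradle fixed to the bench, board 110 x 90 x 10 mm with two rails 80 mm long (along x) and 10 mm wide at y = +-24 mm, their tops 58 mm above the bench, on which the top plate lies. Origin: centre of its underside; x along the rails.
- hammer: Bystander: hammer 240 mm long lying on the bench, wooden handle.
- jar: Bystander: amber glass jar with a metal lid, 56 mm diameter, 75 mm high.
- bench_block: Bystander: square steel bench block 75 x 75 x 22 mm.
- file: Bystander: needle file with a red handle, 220 mm long.
There are look-alikes about, which are no part of the job. Leave any yellow look-alike of the die_ring alone.

How it is judged (in metres and radians):
On the way, in this order (a step that is already met when the one before it is completed fails the run):
1. the die ring lies flat in the recess, let go (horizontal distance between die_ring and recess below 0.003 m and z of die_ring in the frame of recess below 0.0025 m and angle between die_ring's own z axis and vertical below 0.06 rad and contact force between the fingers and die_ring below 0.3 N), for 0.2 s.
2. the top plate is threaded level on both pillars, large bush on the tall one (z of each of tall_bush_mouth, short_bush_mouth in the frame of die_base below 0.1 m and horizontal distance between tall_bush_mouth and tall_pillar_tip below 0.003 m and horizontal distance between short_bush_mouth and short_pillar_tip below 0.003 m and angle between top_plate's own z axis and vertical below 0.06 rad), for 0.1 s.
3. the plate is pushed down so that its punch bears on the die ring with more than 12 N (the plate's weight included) (contact force between top_plate and die_ring above 12 N and z of top_plate in the frame of die_base below 0.081 m and horizontal distance between tall_bush_mouth and tall_pillar_tip below 0.003 m and horizontal distance between short_bush_mouth and short_pillar_tip below 0.003 m and angle between top_plate's own z axis and vertical below 0.06 rad), for 0.2 s.
At the end, for the whole second after the job is handed in: The die ring lies in the recess (within 3 mm of centre, at most 2.5 mm above the floor); the top plate is on both pillars (bushes within 3 mm of the axes), level within 0.06 rad, its underside at most 81 mm above the bench, its punch resting on the ring (over 2 N); both at rest (horizontal distance between die_ring and recess below 0.003 m and z of die_ring in the frame of recess below 0.0025 m and contact force between top_plate and die_ring above 2 N and z of top_plate in the frame of die_base below 0.081 m and horizontal distance between tall_bush_mouth and tall_pillar_tip below 0.003 m and horizontal distance between short_bush_mouth and short_pillar_tip below 0.003 m and angle between top_plate's own z axis and vertical below 0.06 rad and linear speed of each of top_plate, die_ring below 0.01 m/s); the robot touches nothing.
It fails at once if the top plate is forced or knocked against the die base or its pillars with more than 30 N (contact force between top_plate and die_base above 30 N).
It fails at once if the top plate's punch bears on or strikes the die ring with more than 35 N (contact force between top_plate and die_ring above 35 N).
It fails at once if a bystander (hammer, jar, bench block or file) is moved by more than 20 mm (distance of any of hammer, jar, bench_block, file from where it was at the start of the episode above 0.02 m).
It fails at once if the top plate is let drop down the pillars (faster than 0.25 m/s while on both) (horizontal distance between tall_bush_mouth and tall_pillar_tip below 0.003 m and horizontal distance between short_bush_mouth and short_pillar_tip below 0.003 m and z of short_bush_mouth in the frame of die_base below 0.112 m and linear speed of top_plate above 0.25 m/s).
It also fails if it takes over 67 s, if anything falls off the work surface, if the arm or the gripper's body presses on something with over 40 N, if the wrist force passes 120 N, or if a joint passes its speed limit or range.

### The arm

A 6-joint arm with a two-finger parallel gripper is mounted at the origin on the work surface. World frame = base frame: x ahead of the robot, y to its left, z up, the work surface at z = 0. Lengths are in mm, angles in degrees, forces in N, time in s.
With the tool pointing down it reaches from about 350 to 850 mm from the base axis. Payload 8.1 kg.
Tool frame: the origin (TCP) lies midway between the tips of the shut fingers; the grasp point (between the pads) lies 19 mm behind it; z points along the fingers, y is the line along which they close (so a half turn about z gives the same grasp; the last joint's range is limited). The gripper opens to 85 mm and grips with 20 to 120 N. Pads are 22 mm wide; open, the fingers measure 114 mm over their backs; the gripper's body (76 mm by 85 mm) begins 54 mm behind the grasp point. The pads swing forward as they close: fully open they stand 13 mm farther back than shut.
Start: joints at [-72.273, 7.471, 85.268, -0, 87.261, -4.893], TCP at [230.794, -553.841, 231.292] pointing down, gripper open.
Joint ranges: [-169.43, 169.43], [-51.17, 129.36], [1.28, 143.12], [-76.62, 256.62], [0, 156.53], [-152.29, 152.29]. Speed limits (degrees/s): [136.94, 136.94, 159.86, 180, 180, 180].

### API

Orientations are given as [roll, pitch, yaw] about the fixed x, y, z axes, in that order (R = Rz(yaw) Ry(pitch) Rx(roll)).
In Python, from bench import sense, snapshot, order, finder gives the robot as it stands.
- The arm moves only by the tool send_rows, never from a script. Its argument "steps" is a list of rows, each a list of 2 entries, a list of its own where there are three numbers: the shift along the world's x, y, z in units of 30 mm (1.0 is 30 mm), then the turn, a rotation vector about the world's x, y, z in rad. In form: [[[dx, dy, dz], [wx, wy, wz]], ...]. A call has 1 to 10 rows; each row is the pose to reach, as a shift and turn from the pose commanded when the call began; what a row does not reach only later rows make up. A row lasts 1/8 s, in which the tool goes at most 62.5 mm and 10.7 degrees, less where a joint would pass 70% of its speed; a pose out of reach is approached as far as the arm can. A call with a gripper value outside its range is refused whole. "fingers" is the closure, from 0 (fully open) to 1 (shut), set as the call begins (left out, the last holds). The fingers move at their own pace and stop on an object; "squeeze" is the grip in N (left out, the last holds). Time passes only in rows, so rows that repeat a pose let the fingers close. It gives the time, the measured TCP pose, the force, the opening and the grip force at its end, in the units of the state.
- sense(): the state, without advancing time (a new reading comes with each control period).
- snapshot(name): name is "scene" or "top" or "wrist"; returns a dict with "img" (400x640x3 uint8, red, green, blue), "K" (3x3 intrinsics, pixels), "pose" (4x4, takes a point from camera to world coordinates). Camera axes: x right, y up, looking along -z (the intrinsics and any distortion apply to the point x, -y, -z); pixel columns grow to the right and rows downward; lengths in mm; the calibration is good to about 2 mm. A picture is of the moment at which its call begins. There is no depth.
- order.hand_in(): hands the job in; it is judged then, once.
Trained networks look in the newest picture that a camera, given by its name, has taken for a name from the list of things; names that differ only in an ending like _2 or _b are one class to them, and where a whole thing is asked for, a point or a joint stands for the part that bears it (a point fixed in the world has none). Each returns a list of dicts, best first, with "confidence" (0 to 1); they miss things now and then, are a little off and sometimes report something else, mostly with a low value. They report only what shows in the picture. A call takes as long as a camera call. They do not tell look-alikes from the thing itself.
- finder.find_in(label, camera): "box" ([left, top, width, height] as shares, 0 to 1, of the picture: columns of its width, rows of its height, round what is visible of it).
- finder.trace(label, camera): "mask" (400x640 bool, what is visible of it) and "box" ([left, top, width, height] as shares, 0 to 1, of the picture: columns of its width, rows of its height, round what is visible of it).
- finder.pinpoint(label, camera): "at" ([column, row] as shares, 0 to 1, of the picture: columns of its width, rows of its height: a listed point, or the origin of a listed thing).
The state is a dict: "time": time; "joint_pos": joint angles; "qd": joint speeds; "joint_efforts": joint torques, N m; "tool_pos": TCP position; "tcp_rot": TCP orientation; "ft_force": force on the tool from outside, world axes, zero at the start; "wrist_torque": the same for the moment, N m; "finger_gap": finger opening in mm; "grip_force": force on a finger pad.
Only numpy, scipy, OpenCV 4.12 (cv2) and the standard library are available. Lean on these libraries where they do the work, as an engineer would, in place of code of your own. Each camera call takes 0.05 s, during which the arm holds its last target. There are 200 camera calls.

## Working session

There is one attempt and no reset: what is moved stays moved. The work goes in short steps, Python scripts to look and compute and a tool call to move; the robot and the scene stay as the last step left them, time stands still between calls to the robot, and variables do not carry over. Pictures are saved under pics/ and viewed, at most 10 in all, crops included, and the job is handed in when it is done.

Besides the shell and the picture viewer there is one more tool, called after "Call:" as name(argument=value, ...), one argument or row to a line, values as JSON. send_rows: Moves the arm, as the interface text tells. Its arguments: {"type":"object","properties":{"steps":{"type":"array"},"fingers":{"type":"number"},"squeeze":{"type":"number"}},"required":["steps"]}

```bash
mkdir -p pics; cat > h.py <<'E'
import numpy as np, cv2
from bench import sense, snapshot, order, finder
def ray(s,px):
    K=np.array(s["K"]);P=np.array(s["pose"])
    d=np.linalg.inv(K)@np.array([px[0],px[1],1.]);d=np.array([d[0],-d[1],-d[2]])
    return P[:3,3],P[:3,:3]@d
def atz(s,px,z):
    o,d=ray(s,px);return o+d*(z-o[2])/d[2]
def proj(s,p):
    P=np.array(s["pose"]);c=P[:3,:3].T@(np.array(p)-P[:3,3]);q=np.array(s["K"])@np.array([c[0],-c[1],-c[2]]);return q[:2]/q[2]
def px(at): return np.array(at)*[640,400]
E
cat > a.py <<'E'
from h import *
S={c:snapshot(c) for c in("top","scene")}
for c in S: cv2.imwrite(f"pics/{c}1.png",S[c]["img"][:,:,::-1])
for c in S:
  for n,z in [("die_ring",0),("recess",17),("tall_pillar_tip",140),("short_pillar_tip",115),("tall_bush_mouth",44),("short_bush_mouth",44),("shank_top",120),("top_plate",58),("die_base",0),("cradle",0)]:
    for r in finder.pinpoint(n,c)[:3]:
      p=px(r["at"]);print(c,n,round(r["confidence"],2),p.round(),atz(S[c],p,z).round(1)[:2])
E
python3 a.py
```

```text
top die_ring 0.47 [302. 211.] [538.3  69.1]
top die_ring 0.41 [342. 174.] [667.3 -71.9]
top die_ring 0.4 [332. 228.] [478.9 -35.6]
top recess 0.71 [379. 203.] [ 560.7 -197. ]
top recess 0.7 [252. 181.] [641.9 240.9]
top tall_pillar_tip 0.62 [381. 187.] [ 605.6 -188.2]
top short_pillar_tip 0.64 [384. 221.] [ 497.3 -200.2]
top tall_bush_mouth 0.85 [251. 182.] [637.2 240.4]
top tall_bush_mouth 0.24 [308. 145.] [761.5  45.8]
top short_bush_mouth 0.71 [265. 212.] [535.5 194.1]
top shank_top 0.96 [255. 194.] [590.6 215.1]
top top_plate 0.8 [256. 197.] [585.3 221.6]
top die_base 0.68 [375. 204.] [ 558.  -185.9]
top cradle 0.75 [262. 195.] [595.7 209.7]
scene die_ring 0.7 [324. 249.] [667.2 -83.6]
scene die_ring 0.67 [272. 196.] [402.3  25.7]
scene die_ring 0.62 [316. 204.] [543.7  66.3]
scene recess 0.8 [266. 255.] [ 560.5 -195.7]
scene recess 0.59 [356. 153.] [515.8 378. ]
scene recess 0.47 [355. 172.] [567.5 269. ]
scene tall_pillar_tip 0.88 [286. 226.] [ 625.4 -185.6]
scene short_pillar_tip 0.88 [244. 217.] [ 499.8 -194.8]
scene tall_bush_mouth 0.56 [372. 173.] [638.6 253.6]
scene tall_bush_mouth 0.24 [265. 258.] [ 582.6 -223. ]
scene short_bush_mouth 0.62 [337. 171.] [534.8 206.7]
scene short_bush_mouth 0.47 [285. 224.] [548.7 -96.3]
scene shank_top 0.75 [358. 152.] [593.8 230.8]
scene top_plate 0.56 [355. 171.] [593.7 218.5]
scene die_base 0.71 [354. 182.] [584.7 232.3]
scene die_base 0.61 [265. 258.] [ 555.7 -194.8]
scene cradle 0.66 [356. 156.] [510.8 387. ]
scene cradle 0.63 [353. 185.] [591.3 216.7]
```

View pics/top1.png

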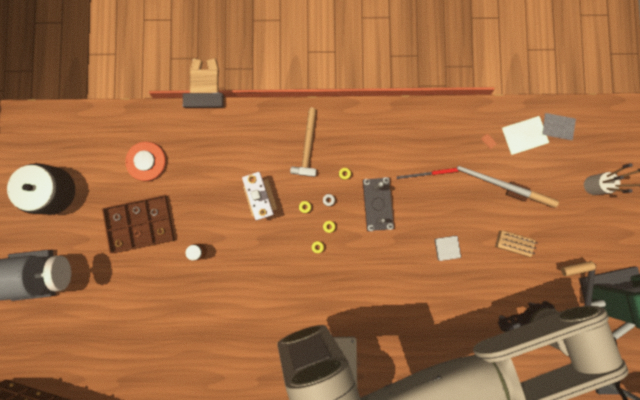

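View pics/scene1.png

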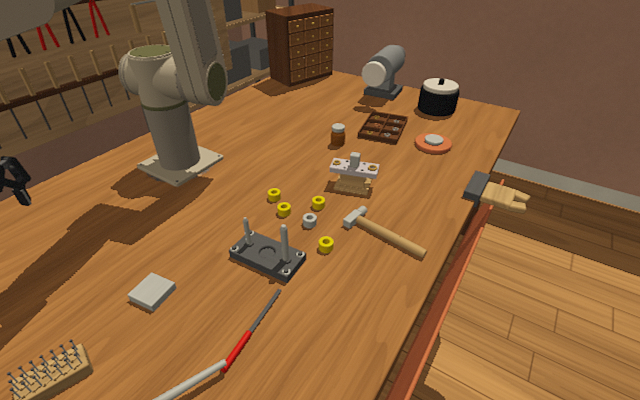

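The steel ring shows at top (329,200) and scene (309,221), with yellow look-alikes around it. The die set is at top (378,204), tall pillar at upper end (+x), and the plate on its cradle is at top (256,196), slightly turned.

```bash
cat > b.py <<'E'
from h import *
S={c:snapshot(c) for c in("top","scene","wrist")}
cv2.imwrite("pics/wrist1.png",S["wrist"]["img"][:,:,::-1])
print(atz(S["top"],(329,200),26),atz(S["scene"],(309.5,217),26))
T=np.array(S["wrist"]["pose"]);st=sense()
from scipy.spatial.transform import Rotation as R
Rt=R.from_euler("xyz",st["tcp_rot"],degrees=True).as_matrix()
print(st["tool_pos"],st["tcp_rot"],st["finger_gap"],st["ft_force"])
print("cam in tool",Rt.T@(T[:3,3]-np.array(st["tool_pos"])),(Rt.T@T[:3,:3]).round(3),S["wrist"]["K"])
def best(n,c,z):
    r=finder.pinpoint(n,c)[0];return atz(S[c],px(r["at"]),z)
E
python3 b.py
```

```text
[573.68076989 -24.35595035  26.        ] [577.16375907 -19.60548058  26.        ]
[ 230.79951649 -553.83993683  231.29494359] [ 1.79999933e+02 -2.78236356e-03  2.26214677e+01] 85.28229298152687 [-0.28578059 -0.48610198 -0.05914052]
cam in tool [  79.99356677   -2.02787025 -142.64700317] [[-0.001  0.951  0.308]
 [ 1.     0.001  0.001]
 [ 0.001  0.308 -0.951]] [[352.50885354   0.         319.1432466 ]
 [  0.         352.50885354 202.8868155 ]
 [  0.           0.           1.        ]]
```

Call:
send_rows(
  steps=[
    [[1.1,1.7,0],[0,0,0]],
    [[2.2,3.4,0],[0,0,-0.1]],
    [[3.3,5.1,0],[0,0,-0.2]],
    [[4.4,6.8,0],[0,0,-0.31]],
    [[5.5,8.5,0],[0,0,-0.31]],
    [[6.6,10.2,0],[0,0,-0.31]],
    [[7.7,11.9,0],[0,0,-0.31]],
    [[8.8,13.6,0],[0,0,-0.31]],
    [[9.9,15.3,0],[0,0,-0.31]],
    [[11.5,17.7,-0.5],[0,0,-0.31]],
  ],
  fingers=0,
  squeeze=60,
)

```text
time: 2.5
tool_pos: [563.6, -41.9, 221.9]
tcp_rot: [179.9, -0.2, 4.9]
ft_force: [1.2, -0.2, -0.5]
finger_gap: 85.0
grip_force: 0.0
```

```bash
cat > c.py <<'E'
from h import *
import sys
st=sense();print(st["time"],np.round(st["tool_pos"],1),np.round(st["tcp_rot"],2),np.round(st["ft_force"],2),round(st["finger_gap"],1))
s=snapshot("wrist");cv2.imwrite(f"pics/{sys.argv[1]}.png",s["img"][:,:,::-1])
for a in sys.argv[2:]:
  n,z=a.split(",")
  for r in finder.pinpoint(n,"wrist")[:3]:
    p=px(r["at"]);print(n,round(r["confidence"],2),p.round(),atz(s,p,float(z)).round(1)[:2])
E
python3 c.py w2 die_ring,0 recess,17 short_pillar_tip,115 tall_pillar_tip,140
```

```text
2.5 [563.6 -41.9 221.9] [ 1.7995e+02 -1.6000e-01  4.8600e+00] [ 1.19 -0.19 -0.54] 85.0
die_ring 0.77 [255. 290.] [411.2  23.4]
die_ring 0.71 [297. 155.] [575.4 -15. ]
die_ring 0.68 [217. 170.] [553.4  67.4]
recess 0.78 [462. 191.] [ 556.4 -186.6]
short_pillar_tip 0.67 [505. 287.] [ 503.7 -194.6]
tall_pillar_tip 0.91 [552. 149.] [ 618.5 -184. ]
```

View pics/w2.png

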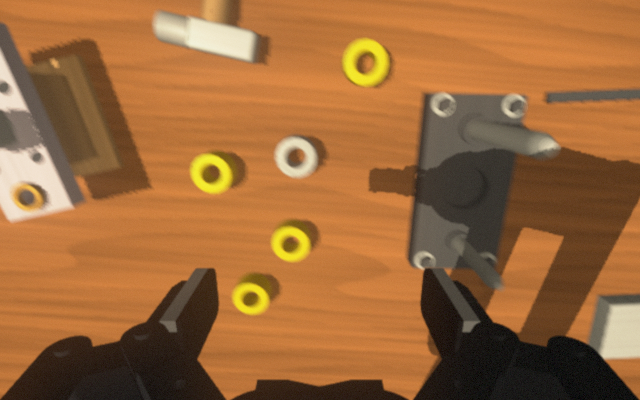

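Call:
send_rows(
  steps=[
    [[0,0.2,-1.6],[0,0,0]],
    [[0,0.2,-3.2],[0,0,0]],
    [[0,0.2,-3.2],[0,0,0]],
    [[0,0.2,-3.2],[0,0,0]],
    [[0,0.2,-3.2],[0,0,0]],
  ],
  fingers=0.3,
)

```text
time: 3.38
tool_pos: [563.8, -38.4, 127.9]
tcp_rot: [179.9, -0.3, 4.8]
ft_force: [-0.1, -0.7, 0.1]
finger_gap: 59.8
grip_force: 0.0
```

```bash
cat > ring.py <<'E'
from h import *
import sys
st=sense();print(st["time"],np.round(st["tool_pos"],1),np.round(st["tcp_rot"],2),round(st["finger_gap"],1))
s=snapshot("wrist");I=s["img"];cv2.imwrite("pics/w3.png",I[:,:,::-1])
c=proj(s,(575,-18,13));print("expect",c)
for r in finder.trace("die_ring","wrist"):
    m=r["mask"];ys,xs=np.nonzero(m);col=I[m].mean(0)
    (cx,cy),_,_=cv2.fitEllipse(max(cv2.findContours(m.astype(np.uint8),0,1)[0],key=len))
    print(round(r["confidence"],2),cx,cy,col.round(),np.ptp(xs),np.ptp(ys),atz(s,(cx,cy),26).round(1),atz(s,(cx,cy),14).round(1))
for r in finder.pinpoint("die_ring","wrist"): print(px(r["at"]),atz(s,px(r["at"]),0).round(1))
E
python3 ring.py
```

```text
3.375 [563.8 -38.4 127.9] [179.93  -0.27   4.82] 59.8
expect [296.48843064 182.32385951]
0.93 249.92510986328125 352.190185546875 [170. 144.  24.] 27 52 [428.   11.1  26. ] [417.5  13.1  14. ]
0.85 390.8836669921875 54.57066345214844 [231. 212.  38.] 62 65 [667.9 -73.7  26. ] [669.1 -75.8  14. ]
0.75 185.80862426757812 201.47386169433594 [201. 179.  36.] 62 57 [557.4  60.8  26. ] [553.2  65.2  14. ]
0.7 296.13153076171875 180.79469299316406 [202. 190. 161.] 53 57 [579.5 -18.2  26. ] [576.4 -17.7  14. ]
0.68 289.8255615234375 288.4480895996094 [195. 170.  31.] 49 56 [491.7 -18.8  26. ] [484.4 -18.3  14. ]
[290.88 280.88] [483.3 -18.2   0. ]
[294.08 173.6 ] [578.5 -15.1   0. ]
[387.2   55.52] [669.8 -75.9   0. ]
[242.496 346.32 ] [411.3  22.5   0. ]
[190.4 199.8] [550.1  66.6   0. ]
[591.424 381.4  ] [ 398.1 -312.8    0. ]
```

Call:
send_rows(
  steps=[
    [[0.47,0.7,-0.5],[0,0,0]],
    [[0.47,0.7,-1.5],[0,0,0]],
    [[0.47,0.7,-2.7],[0,0,0]],
    [[0.47,0.7,-3.7],[0,0,0]],
    [[0.47,0.7,-4.1],[0,0,0]],
    [[0.47,0.7,-4.1],[0,0,0]],
    [[0.47,0.7,-4.1],[0,0,0]],
  ],
)

```text
time: 4.4
tool_pos: [577.5, -16.8, 3.4]
tcp_rot: [180.0, -0.1, 4.9]
ft_force: [0.6, -0.3, 0.1]
finger_gap: 59.4
grip_force: 0.0
```

```bash
sed -i 's/w3.png/w4.png/;s/(575,-18,13)/(578,-17.5,26)/' ring.py; python3 ring.py
```

```text
4.4 [577.5 -16.8   3.4] [ 1.7997e+02 -1.5000e-01  4.8600e+00] 59.4
expect [327.4187328  299.65915954]
0.93 520.2819213867188 66.69825744628906 [210. 186.  28.] 148 131 [668.3 -71.   26. ] [669.5 -77.3  14. ]
0.71 327.32891845703125 288.54449462890625 [117. 107.  89.] 99 109 [582.9 -17.   26. ] [575.7 -17.9  14. ]
0.57 132.52438354492188 303.43426513671875 [168. 142.  24.] 117 85 [569.9  58.9  26. ] [561.3  65.5  14. ]
[147.328 301.8  ] [552.8  66.2   0. ]
[496.128  72.08 ] [668.2 -75.8   0. ]
```

Call:
send_rows(
  steps=[
    [[0,0,0.05],[0,0,0]],
    [[0,0,0.05],[0,0,0]],
    [[0,0,0.05],[0,0,0]],
    [[0,0,0.05],[0,0,0]],
    [[0,0,0.05],[0,0,0]],
    [[0,0,0.05],[0,0,0]],
  ],
  fingers=1,
  squeeze=50,
)

```text
time: 5.3
tool_pos: [576.8, -16.8, 4.4]
tcp_rot: [180.0, -0.1, 4.9]
ft_force: [-2.4, -0.4, 7.0]
finger_gap: 38.9
grip_force: 49.8
```

```bash
sed -i 's/w4.png/w5.png/' ring.py; python3 ring.py
```

```text
5.3 [576.8 -16.8   4.4] [ 1.7997e+02 -8.0000e-02  4.8600e+00] 38.9
expect [327.44496999 296.72746324]
0.97 130.43386840820312 306.1002197265625 [168. 143.  24.] 116 97 [567.2  60.4  26. ] [558.4  67.1  14. ]
0.77 518.9810791015625 64.98131561279297 [211. 187.  28.] 146 129 [668.2 -71.   26. ] [669.5 -77.2  14. ]
0.59 319.2825622558594 285.3111877441406 [119. 109.  92.] 98 108 [582.8 -13.9  26. ] [575.7 -14.5  14. ]
[317.312 266.   ] [577.4 -13.4   0. ]
[150.976 298.4  ] [553.4  64.8   0. ]
[491.584  70.6  ] [668.1 -74.4   0. ]
```

View pics/w5.png

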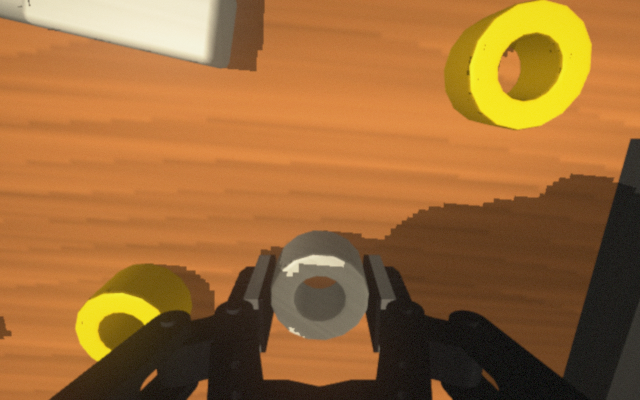

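Call:
send_rows(
  steps=[
    [[0,0,0.5],[0,0,0]],
    [[0,0,2],[0,0,0]],
    [[0,0,4],[0,0,0]],
    [[0,0,6],[0,0,0]],
    [[-0.2,-1.5,6],[0,0,0]],
    [[-0.4,-3,6],[0,0,0]],
    [[-0.6,-4.5,6],[0,0,0]],
    [[-0.65,-5.8,6],[0,0,0]],
    [[-0.65,-5.8,6],[0,0,0]],
    [[-0.65,-5.8,6],[0,0,0]],
  ],
)

```text
time: 6.7
tool_pos: [556.4, -190.3, 183.5]
tcp_rot: [-180.0, -0.0, 4.8]
ft_force: [-0.1, 0.2, -2.1]
finger_gap: 38.7
grip_force: 50.9
```

```bash
python3 c.py w6 recess,17 short_pillar_tip,115 tall_pillar_tip,140 die_base,0
```

```text
6.7 [ 556.4 -190.3  183.5] [-1.7997e+02 -1.0000e-02  4.8300e+00] [-0.14  0.22 -2.11] 38.7
recess 0.9 [319. 178.] [ 559.  -187.1]
short_pillar_tip 0.67 [321. 290.] [ 504.5 -193.1]
tall_pillar_tip 0.73 [322. 123.] [ 618.6 -184. ]
tall_pillar_tip 0.51 [320. 172.] [ 592.7 -185.1]
die_base 0.61 [319. 174.] [ 558.8 -187. ]
die_base 0.32 [321. 265.] [ 463.2 -197.2]
die_base 0.22 [319. 125.] [ 604.6 -183.9]
```

View pics/w6.png

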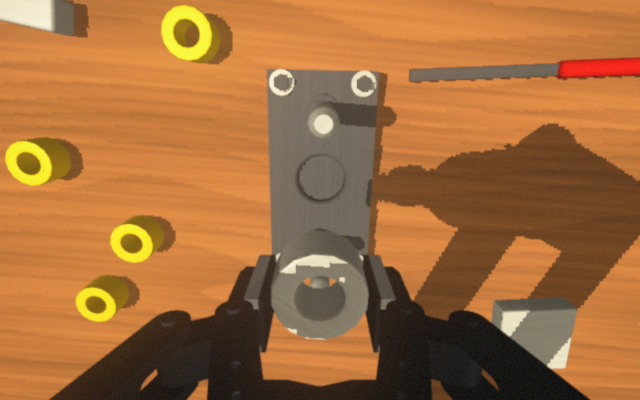

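The recess is at pixel (321,177), the tall pillar tip at (323,124), and the ring in hand has its top face at about (320,294). The gripper looks aligned with the base. Next I'll fit circles precisely.

```bash
cat > fit.py <<'E'
from h import *
from scipy.ndimage import map_coordinates
def fitc(s,guess,r,z,rng=8,arc=(0,360),step=.5,sg=1.0):
    g=cv2.GaussianBlur(cv2.cvtColor(s["img"],cv2.COLOR_RGB2GRAY).astype(float),(0,0),sg)
    t=np.radians(np.arange(arc[0],arc[1],3));best=[]
    def ringmean(x,y,rr):
        q=np.array([proj(s,(x+rr*np.cos(a),y+rr*np.sin(a),z)) for a in t]);return map_coordinates(g,[q[:,1],q[:,0]],order=1)
    for dx in np.arange(-rng,rng+.1,step):
        for dy in np.arange(-rng,rng+.1,step):
            x,y=guess[0]+dx,guess[1]+dy
            d=ringmean(x,y,r+.8)-ringmean(x,y,r-.8);best.append((abs(d.mean()),x,y))
    b=sorted(best)[::-1];return [np.round(v,2) for v in b[:3]]
if __name__=="__main__":
    s=snapshot("wrist")
    for r in (21,22,23): print("recess",r,fitc(s,(559,-187),r,25))
    a=atz(s,(319.5,294),204.6);print(a)
    print("bore",fitc(s,a,10,204.6)); print("outer",fitc(s,a,20,204.6,arc=(150,390)))
    print("tall",fitc(s,atz(s,(323,124),140),5,140,rng=5),"center by recess px",atz(s,(321,177),25))
    s["img"]=cv2.imread("pics/w5.png")[:,:,::-1]
E
python3 fit.py
```

```text
recess 21 [array([   5.52,  559.5 , -187.  ]), array([   5.47,  559.  , -187.  ]), array([   5.45,  559.5 , -187.5 ])]
recess 22 [array([  10.83,  561.  , -188.5 ]), array([  10.68,  561.5 , -188.5 ]), array([  10.42,  561.  , -189.  ])]
recess 23 [array([  10.77,  561.  , -188.5 ]), array([  10.75,  560.5 , -188.5 ]), array([  10.72,  560.5 , -189.  ])]
[ 558.80661633 -187.12321378  204.6       ]
bore [array([  25.31,  556.81, -187.62]), array([  25.26,  556.81, -187.12]), array([  24.75,  556.31, -187.62])]
outer [array([  44.12,  556.31, -187.12]), array([  43.71,  556.31, -186.62]), array([  42.81,  555.81, -187.12])]
tall [array([  67.6 ,  617.98, -184.86]), array([  67.6 ,  618.48, -184.86]), array([  65.49,  618.48, -184.36])] center by recess px [ 562.45332361 -188.24051116   25.        ]
```

Call:
send_rows(
  steps=[
    [[0.15,-0.04,0],[0,0,0]],
    [[0.15,-0.04,-1],[0,0,0]],
    [[0.15,-0.04,-2],[0,0,0]],
    [[0.15,-0.04,-3],[0,0,0]],
    [[0.15,-0.04,-4],[0,0,0]],
    [[0.15,-0.04,-4.5],[0,0,0]],
    [[0.15,-0.04,-4.8],[0,0,0]],
    [[0.15,-0.04,-4.95],[0,0,0]],
    [[0.15,-0.04,-4.95],[0,0,0]],
  ],
)

```text
time: 8.12
tool_pos: [561.6, -192.0, 35.2]
tcp_rot: [180.0, -0.1, 4.9]
ft_force: [0.0, 0.1, -1.4]
finger_gap: 38.5
grip_force: 50.9
```

```bash
python3 c.py w7 tall_pillar_tip,140
```

```text
8.125 [ 561.6 -192.    35.2] [ 1.7997e+02 -5.0000e-02  4.8600e+00] [ 0.    0.11 -1.43] 38.5
```

View pics/w7.png

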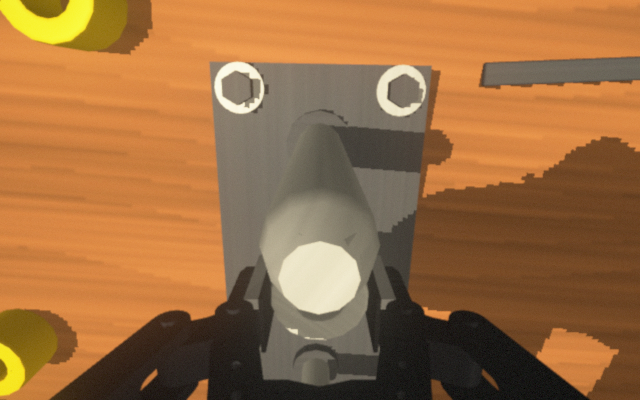

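Call:
send_rows(
  steps=[
    [[-0.02,0,-0.1],[0,0,0]],
    [[-0.02,0,-0.18],[0,0,0]],
    [[-0.02,0,-0.25],[0,0,0]],
    [[-0.02,0,-0.28],[0,0,0]],
    [[-0.02,0,-0.28],[0,0,0]],
  ],
)

```text
time: 8.85
tool_pos: [560.4, -191.7, 26.1]
tcp_rot: [-180.0, 0.0, 4.9]
ft_force: [1.4, 0.5, -3.0]
finger_gap: 38.7
grip_force: 50.9
```

Call:
send_rows(
  steps=[
    [[0,0,-0.05],[0,0,0]],
    [[0,0,-0.1],[0,0,0]],
    [[0,0,-0.14],[0,0,0]],
    [[0,0,-0.15],[0,0,0]],
  ],
)

```text
time: 9.35
tool_pos: [560.7, -191.8, 23.8]
tcp_rot: [180.0, -0.0, 4.9]
ft_force: [-10.1, 4.5, 19.4]
finger_gap: 38.9
grip_force: 61.8
```

Call:
send_rows(
  steps=[
    [[0,0,0.0],[0,0,0]],
    [[0,0,0],[0,0,0]],
    [[0,0,0],[0,0,0]],
    [[0,0,0],[0,0,0]],
    [[0,0,0],[0,0,0]],
  ],
  fingers=0.3,
)

```text
time: 9.98
tool_pos: [560.4, -191.8, 21.6]
tcp_rot: [-180.0, 0.0, 4.9]
ft_force: [0.7, -0.3, 0.3]
finger_gap: 60.1
grip_force: 0.0
```

Call:
send_rows(
  steps=[
    [[0,0,0.5],[0,0,0]],
    [[0,0,1.5],[0,0,0]],
    [[0,0,3],[0,0,0]],
    [[0,0,4.5],[0,0,0]],
    [[0,0,5.5],[0,0,0]],
    [[-0.6,0,5.5],[0,0,0]],
    [[-0.6,0,5.5],[0,0,0]],
    [[-0.6,0,5.5],[0,0,0]],
  ],
)

```text
time: 10.98
tool_pos: [542.6, -191.7, 186.9]
tcp_rot: [-180.0, -0.0, 4.9]
ft_force: [-0.6, -0.3, 0.3]
finger_gap: 59.7
grip_force: 0.0
```

```bash
cat > f2.py <<'E'
from fit import *
st=sense();print(st["time"],np.round(st["tool_pos"],1),np.round(st["tcp_rot"],2))
s=snapshot("wrist");cv2.imwrite("pics/w8.png",cv2.resize(s["img"][60:360,200:500,::-1],(600,600)))
for z in (43,46): print(z,"bore",fitc(s,(561,-188.5),10,z),"outer",fitc(s,(561,-188.5),20,z))
print("tall",fitc(s,(618,-185),5,140,rng=5),"short",fitc(s,(503,-194),3,115,rng=6))
print("recess rim",fitc(s,(561,-188.5),23,25,arc=(-80,80)))
E
python3 f2.py
```

```text
10.975 [ 542.6 -191.7  186.9] [-1.80e+02 -1.00e-02  4.85e+00]
43 bore [array([  68.79,  560.5 , -189.  ]), array([  66.53,  560.5 , -188.5 ]), array([  66.33,  560.  , -189.  ])] outer [array([  62.69,  560.5 , -189.  ]), array([  61.2,  560. , -189. ]), array([  60.66,  561.  , -189.  ])]
46 bore [array([  69.27,  561.  , -189.  ]), array([  67.51,  561.  , -188.5 ]), array([  67.47,  561.5 , -189.  ])] outer [array([  57.19,  561.  , -189.  ]), array([  56.13,  561.5 , -189.  ]), array([  55.91,  561.  , -188.5 ])]
tall [array([  68.45,  618.5 , -184.5 ]), array([  68.23,  618.  , -184.5 ]), array([  67.48,  618.5 , -185.  ])] short [array([  42.79,  502.5 , -192.5 ]), array([  41.39,  502.5 , -192.  ]), array([  40.86,  502.  , -192.5 ])]
recess rim [array([  58.19,  554.  , -189.5 ]), array([  58.1,  553.5, -189.5]), array([  57.75,  554.  , -189.  ])]
```

View pics/w8.png

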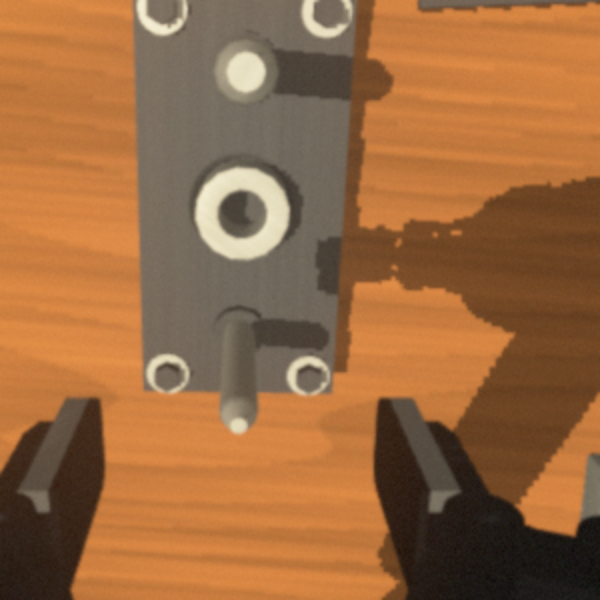

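The ring sits flat and centred in the recess (crop pixel (243,213), both pillars in line with it). Now the plate.

Call:
send_rows(
  steps=[
    [[0.2,1.8,0.7],[0,0,0]],
    [[0.4,3.6,1.4],[0,0,0.1]],
    [[0.6,5.4,1.4],[0,0,0.2]],
    [[0.8,7.2,1.4],[0,0,0.34]],
    [[1.0,9,1.4],[0,0,0.34]],
    [[1.2,10.8,1.4],[0,0,0.34]],
    [[1.3,12.6,1.4],[0,0,0.34]],
    [[1.3,13.6,1.4],[0,0,0.34]],
    [[1.3,13.6,1.4],[0,0,0.34]],
    [[1.3,13.6,1.4],[0,0,0.34]],
  ],
)

```text
time: 12.28
tool_pos: [581.4, 215.7, 228.2]
tcp_rot: [180.0, 0.1, 24.4]
ft_force: [0.6, 0.3, 0.1]
finger_gap: 59.7
grip_force: 0.0
```

```bash
python3 c.py w9 shank_top,120 tall_bush_mouth,82 short_bush_mouth,82 top_plate,58
```

```text
12.275 [581.4 215.7 228.2] [1.7998e+02 6.0000e-02 2.4350e+01] [0.65 0.25 0.06] 59.7
shank_top 0.91 [320. 189.] [589.7 221.3]
shank_top 0.17 [613. 317.] [589.1 -47.8]
tall_bush_mouth 0.88 [324. 107.] [642.4 241.2]
short_bush_mouth 0.92 [311. 225.] [547.3 210.1]
top_plate 0.84 [324. 169.] [592.3 218.7]
top_plate 0.48 [319. 188.] [574.1 214.6]
```

View pics/w9.png

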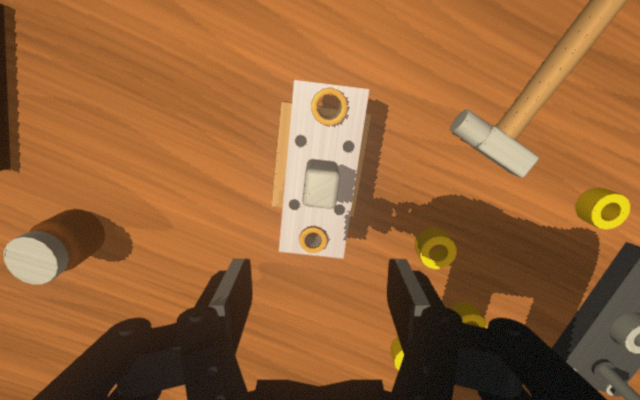

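The large bush shows at (329,107), the small at (313,239) and the shank top at (321,188). The large bush points along +x, as expected.

```bash
cat > f3.py <<'E'
from fit import *
s=snapshot("wrist")
L=fitc(s,atz(s,(329,107),82),15,82,rng=4)[0];M=fitc(s,atz(s,(313,239),82),13,82,rng=4)[0];print(L,M)
L2=fitc(s,atz(s,(329,107),82),9.75,82,rng=4)[0];M2=fitc(s,atz(s,(313,239),82),7.75,82,rng=4)[0];print(L2,M2)
for a,b in((L,M),(L2,M2)):
    d=a[1:]-b[1:];print(np.hypot(*d),np.degrees(np.arctan2(d[1],d[0])),(a+b)[1:]/2)
print(atz(s,(321,188),120))
I=s["img"];gr=cv2.cvtColor(I,cv2.COLOR_RGB2HSV)[:,:,1]
m=finder.trace("top_plate","wrist")
for r in m[:2]:
    c=max(cv2.findContours(r["mask"].astype(np.uint8),0,1)[0],key=len);print(r["confidence"],cv2.minAreaRect(c))
for z,q in((76,[(293,81),(369,89),(344,258),(279,251)]),): 
    P=np.array([atz(s,x,z)[:2] for x in q]);print(P.round(1),P.mean(0));
    for i,j in((0,3),(1,2)): d=P[i]-P[j];print(np.hypot(*d),np.degrees(np.arctan2(d[1],d[0])))
E
python3 f3.py
```

```text
[ 27.57 644.56 237.27] [ 26.9  535.8  202.75]
[ 44.99 644.56 238.27] [ 38.08 533.8  203.25]
114.10682714018473 17.609235333370073 [590.18 220.01]
116.16444378552328 17.545867064288288 [589.18 220.76]
[590.7742497 220.1402641 120.       ]
0.71 ((321.5753173828125, 169.03424072265625), (75.05899047851562, 171.9447479248047), 6.009006023406982)
[[650.8 271.3]
 [670.  213.7]
 [527.1 167.8]
 [509.  225.5]] [589.23348078 219.57362841]
148.98968800488453 17.92541243955047
150.12457354995465 17.810982073652465
```

Call:
send_rows(
  steps=[
    [[0.3,0.06,-0.5],[0,0,-0.116]],
    [[0.3,0.06,-1.5],[0,0,-0.116]],
    [[0.3,0.06,-2.5],[0,0,-0.116]],
    [[0.3,0.06,-2.8],[0,0,-0.116]],
    [[0.3,0.06,-2.8],[0,0,-0.116]],
  ],
)

```text
time: 13.25
tool_pos: [590.2, 217.8, 144.6]
tcp_rot: [-180.0, 0.0, 17.7]
ft_force: [0.4, -0.2, 0.1]
finger_gap: 59.9
grip_force: 0.0
```

```bash
cat > f4.py <<'E'
from fit import *
st=sense();print(st["time"],np.round(st["tool_pos"],1),np.round(st["tcp_rot"],2),st["ft_force"])
s=snapshot("wrist");cv2.imwrite("pics/w10.png",s["img"][:,:,::-1])
L2=fitc(s,(644.5,238),9.75,82,rng=6)[0];M2=fitc(s,(534,203),7.75,82,rng=6)[0];print(L2,M2)
d=(L2-M2)[1:];print(np.hypot(*d),np.degrees(np.arctan2(d[1],d[0])),(L2+M2)[1:]/2)
E
python3 f4.py
```

```text
13.25 [590.2 217.8 144.6] [-1.800e+02  5.000e-02  1.768e+01] [ 0.37516462 -0.22987049  0.10641385]
[ 55.48 644.5  238.5 ] [ 45.26 534.   203.  ]
116.06248317178122 17.810496387922033 [589.25 220.75]
```

View pics/w10.png

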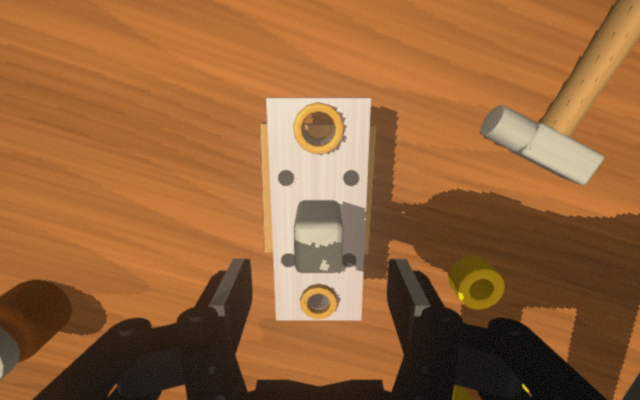

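The plate is square to the gripper and centred at column 319. Descend and grip.

Call:
send_rows(
  steps=[
    [[0,0,-0.8],[0,0,0]],
    [[0,0,-1.6],[0,0,0]],
    [[0,0,-2.05],[0,0,0]],
    [[0,0,-2.05],[0,0,0]],
    [[0,0,-2.05],[0,0,0]],
  ],
)

```text
time: 13.92
tool_pos: [591.4, 218.3, 84.8]
tcp_rot: [180.0, -0.1, 17.7]
ft_force: [-0.8, 0.5, 0.3]
finger_gap: 59.8
grip_force: 0.0
```

Call:
send_rows(
  steps=[
    [[0,0,0],[0,0,0]],
    [[0,0,0],[0,0,0]],
    [[0,0,0],[0,0,0]],
    [[0,0,0],[0,0,0]],
    [[0,0,0],[0,0,0]],
    [[0,0,0],[0,0,0]],
    [[0,0,0],[0,0,0]],
  ],
  fingers=1,
  squeeze=90,
)

```text
time: 14.8
tool_pos: [591.0, 218.4, 84.3]
tcp_rot: [-180.0, -0.1, 17.7]
ft_force: [-1.4, 2.4, 6.2]
finger_gap: 25.1
grip_force: 89.6
```

Call:
send_rows(
  steps=[
    [[0,0,0.2],[0,0,0]],
    [[0,0,0.8],[0,0,0]],
    [[0,0,1.8],[0,0,0]],
    [[0,0,2.8],[0,0,0]],
    [[0,0,3.8],[0,0,0]],
    [[0,0,4.4],[0,0,0]],
    [[0,0,4.4],[0,0,0]],
  ],
)

```text
time: 15.68
tool_pos: [591.4, 218.2, 217.2]
tcp_rot: [180.0, -0.2, 17.7]
ft_force: [-0.3, 0.2, -8.0]
finger_gap: 25.2
grip_force: 89.3
```

Call:
send_rows(
  steps=[
    [[-0.1,-1,0],[0,0,0]],
    [[-0.2,-2.5,0],[0,0,-0.03]],
    [[-0.3,-4,0],[0,0,-0.06]],
    [[-0.4,-5.5,0],[0,0,-0.09]],
    [[-0.5,-7,0],[0,0,-0.12]],
    [[-0.6,-8.5,0],[0,0,-0.15]],
    [[-0.7,-10,0],[0,0,-0.18]],
    [[-0.8,-11.5,0],[0,0,-0.21]],
    [[-0.9,-12.8,0],[0,0,-0.239]],
    [[-1.0,-13.6,0],[0,0,-0.239]],
  ],
)

```text
time: 16.92
tool_pos: [559.1, -191.7, 212.9]
tcp_rot: [-179.9, 0.2, 3.9]
ft_force: [0.2, 0.4, -7.1]
finger_gap: 25.0
grip_force: 90.1
```

Call:
send_rows(
  steps=[
    [[0,0,0],[0,0,0]],
    [[0,0,0],[0,0,0]],
    [[0,0,0],[0,0,0]],
  ],
)

```text
time: 17.3
tool_pos: [560.3, -189.0, 214.5]
tcp_rot: [-180.0, 0.1, 4.1]
ft_force: [0.3, 0.8, -7.3]
finger_gap: 24.8
grip_force: 90.3
```

```bash
cat > f5.py <<'E'
from fit import *
st=sense();T=np.array(st["tool_pos"]);print(st["time"],T.round(1),np.round(st["tcp_rot"],2),np.round(st["ft_force"],2),np.round(st["wrist_torque"],2))
s=snapshot("wrist");cv2.imwrite("pics/w11.png",s["img"][:,:,::-1])
z=T[2]-84.3+82;c=np.array([560.5,-189]);u=np.array([np.cos(.07),np.sin(.07)])
L2=fitc(s,c+58*u,9.75,z,rng=5)[0];M2=fitc(s,c-58*u,7.75,z,rng=5)[0];print(L2,M2)
d=(L2-M2)[1:];print(np.hypot(*d),np.degrees(np.arctan2(d[1],d[0])),(L2+M2)[1:]/2)
E
python3 f5.py
```

```text
17.3 [ 560.3 -189.   214.5] [-1.7996e+02  5.0000e-02  4.0600e+00] [ 0.31  0.85 -7.33] [-0.    0.03 -0.07]
[  63.98  616.86 -182.44] [  42.12  501.64 -190.56]
115.50576955286695 4.031190753629698 [ 559.25 -186.5 ]
```

View pics/w11.png

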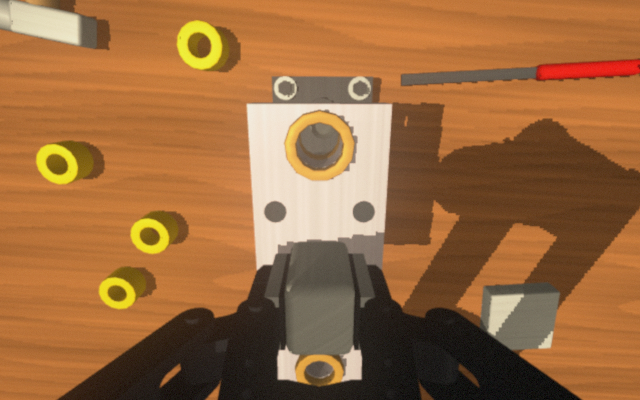

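The large bush shows at (320,146) with the tall pillar visible through its bore. The plate is 1.2 mm low in x and 2.3 mm high in y.

Call:
send_rows(
  steps=[
    [[0.04,-0.08,-0.2],[0,0,0]],
    [[0.04,-0.08,-0.5],[0,0,0]],
    [[0.04,-0.08,-0.8],[0,0,0]],
    [[0.04,-0.08,-0.95],[0,0,0]],
    [[0.04,-0.08,-0.95],[0,0,0]],
    [[0.04,-0.08,-0.95],[0,0,0]],
  ],
)

```text
time: 18.1
tool_pos: [561.9, -192.5, 187.1]
tcp_rot: [180.0, -0.0, 4.0]
ft_force: [-0.7, 0.4, -6.7]
finger_gap: 25.3
grip_force: 90.4
```

```bash
cat > f6.py <<'E'
from fit import *
st=sense();T=np.array(st["tool_pos"]);print(st["time"],T.round(1),np.round(st["tcp_rot"],2),np.round(st["ft_force"],2),np.round(st["wrist_torque"],2))
s=snapshot("wrist")
z=T[2]-84.3+82;c=T[:2]+[-1,2.5];u=np.array([np.cos(.07),np.sin(.07)])
print("bush",fitc(s,c+58*u,9.75,z,rng=3)[0],"pillar",fitc(s,c+58*u,5,140,rng=4)[0:2])
E
python3 f6.py
```

```text
18.1 [ 561.9 -192.5  187.1] [ 1.7998e+02 -3.0000e-02  4.0000e+00] [-0.71  0.45 -6.67] [-0.   -0.07 -0.04]
bush [  67.9   618.21 -185.97] pillar [array([  16.63,  619.21, -189.47]), array([  16.46,  618.21, -181.97])]
```

Call:
send_rows(
  steps=[
    [[0,0.04,-0.1],[0,0,0]],
    [[0,0.04,-0.2],[0,0,0]],
    [[0,0.04,-0.3],[0,0,0]],
    [[0,0.04,-0.4],[0,0,0]],
    [[0,0.04,-0.45],[0,0,0]],
    [[0,0.04,-0.45],[0,0,0]],
  ],
)

```text
time: 18.9
tool_pos: [561.6, -191.2, 173.0]
tcp_rot: [-180.0, 0.0, 4.0]
ft_force: [-0.0, 0.2, -7.0]
finger_gap: 24.6
grip_force: 90.4
```

Call:
send_rows(
  steps=[
    [[0,0,-0.08],[0,0,0]],
    [[0,0,-0.16],[0,0,0]],
    [[0,0,-0.24],[0,0,0]],
    [[0,0,-0.24],[0,0,0]],
  ],
)

```text
time: 19.4
tool_pos: [561.5, -191.1, 165.6]
tcp_rot: [-180.0, 0.0, 4.0]
ft_force: [-0.8, 0.2, -8.2]
finger_gap: 25.1
grip_force: 90.4
```

Call:
send_rows(
  steps=[
    [[0,0,-0.1],[0,0,0]],
    [[0,0,-0.2],[0,0,0]],
    [[0,0,-0.3],[0,0,0]],
    [[0,0,-0.4],[0,0,0]],
    [[0,0,-0.4],[0,0,0]],
  ],
)

```text
time: 20.02
tool_pos: [561.5, -191.1, 153.6]
tcp_rot: [-180.0, 0.0, 4.0]
ft_force: [-0.4, -0.1, -7.7]
finger_gap: 25.0
grip_force: 90.4
```

Call:
send_rows(
  steps=[
    [[0,0,-0.08],[0,0,0]],
    [[0,0,-0.16],[0,0,0]],
    [[0,0,-0.24],[0,0,0]],
    [[0,0,-0.3],[0,0,0]],
    [[0,0,-0.3],[0,0,0]],
  ],
)

```text
time: 20.65
tool_pos: [561.6, -191.1, 144.8]
tcp_rot: [-180.0, 0.0, 4.0]
ft_force: [0.2, 0.1, -7.9]
finger_gap: 24.7
grip_force: 90.4
```

Call:
send_rows(
  steps=[
    [[0,0,-0.12],[0,0,0]],
    [[0,0,-0.24],[0,0,0]],
    [[0,0,-0.36],[0,0,0]],
    [[0,0,-0.48],[0,0,0]],
    [[0,0,-0.6],[0,0,0]],
    [[0,0,-0.6],[0,0,0]],
  ],
)

```text
time: 21.4
tool_pos: [561.5, -191.1, 126.6]
tcp_rot: [-180.0, 0.0, 4.0]
ft_force: [0.0, -0.3, -8.1]
finger_gap: 25.4
grip_force: 90.4
```

Call:
send_rows(
  steps=[
    [[0,0,-0.12],[0,0,0]],
    [[0,0,-0.24],[0,0,0]],
    [[0,0,-0.36],[0,0,0]],
    [[0,0,-0.48],[0,0,0]],
    [[0,0,-0.55],[0,0,0]],
    [[0,0,-0.55],[0,0,0]],
  ],
)

```text
time: 22.15
tool_pos: [561.6, -191.1, 110.3]
tcp_rot: [-180.0, 0.0, 4.0]
ft_force: [-0.0, -0.2, -7.6]
finger_gap: 24.8
grip_force: 90.4
```

Call:
send_rows(
  steps=[
    [[0,0,-0.03],[0,0,0]],
    [[0,0,-0.07],[0,0,0]],
    [[0,0,-0.07],[0,0,0]],
  ],
)

```text
time: 22.52
tool_pos: [561.6, -191.2, 108.3]
tcp_rot: [-180.0, 0.0, 4.0]
ft_force: [-0.1, 0.1, -7.6]
finger_gap: 24.8
grip_force: 90.4
```

Call:
send_rows(
  steps=[
    [[0,0,-0.03],[0,0,0]],
    [[0,0,-0.07],[0,0,0]],
    [[0,0,-0.07],[0,0,0]],
  ],
)

```text
time: 22.9
tool_pos: [561.6, -191.1, 106.1]
tcp_rot: [-180.0, 0.0, 4.0]
ft_force: [0.2, -0.5, -7.4]
finger_gap: 25.3
grip_force: 90.4
```

Call:
send_rows(
  steps=[
    [[0,0,-0.03],[0,0,0]],
    [[0,0,-0.07],[0,0,0]],
    [[0,0,-0.07],[0,0,0]],
  ],
)

```text
time: 23.28
tool_pos: [561.5, -191.1, 104.0]
tcp_rot: [-180.0, 0.0, 4.0]
ft_force: [0.1, -0.4, -7.4]
finger_gap: 25.1
grip_force: 90.4
```

Call:
send_rows(
  steps=[
    [[0,0,-0.03],[0,0,0]],
    [[0,0,-0.07],[0,0,0]],
    [[0,0,-0.07],[0,0,0]],
  ],
)

```text
time: 23.65
tool_pos: [561.5, -191.2, 101.9]
tcp_rot: [-180.0, 0.0, 4.0]
ft_force: [0.4, 0.3, -7.5]
finger_gap: 25.0
grip_force: 90.4
```

Call:
send_rows(
  steps=[
    [[0,0,-0.03],[0,0,0]],
    [[0,0,-0.07],[0,0,0]],
    [[0,0,-0.07],[0,0,0]],
  ],
)

```text
time: 24.02
tool_pos: [561.6, -191.2, 99.9]
tcp_rot: [-180.0, 0.0, 4.0]
ft_force: [-0.6, -0.1, -7.8]
finger_gap: 25.0
grip_force: 90.4
```

Call:
send_rows(
  steps=[
    [[0,0,-0.03],[0,0,0]],
    [[0,0,-0.07],[0,0,0]],
    [[0,0,-0.07],[0,0,0]],
  ],
)

```text
time: 24.4
tool_pos: [561.5, -191.2, 97.7]
tcp_rot: [-180.0, 0.0, 4.0]
ft_force: [0.0, -0.7, -7.1]
finger_gap: 24.8
grip_force: 90.4
```

Call:
send_rows(
  steps=[
    [[0,0,-0.03],[0,0,0]],
    [[0,0,-0.07],[0,0,0]],
    [[0,0,-0.07],[0,0,0]],
  ],
)

```text
time: 24.78
tool_pos: [561.6, -191.2, 95.6]
tcp_rot: [-180.0, 0.0, 4.0]
ft_force: [-0.6, -0.2, -7.2]
finger_gap: 25.0
grip_force: 90.4
```

Call:
send_rows(
  steps=[
    [[0,0,-0.03],[0,0,0]],
    [[0,0,-0.07],[0,0,0]],
    [[0,0,-0.07],[0,0,0]],
  ],
)

```text
time: 25.15
tool_pos: [561.7, -191.2, 93.7]
tcp_rot: [180.0, -0.0, 4.0]
ft_force: [0.7, 0.1, -7.7]
finger_gap: 25.1
grip_force: 90.6
```

Call:
send_rows(
  steps=[
    [[0,0,-0.03],[0,0,0]],
    [[0,0,-0.07],[0,0,0]],
    [[0,0,-0.07],[0,0,0]],
  ],
)

```text
time: 25.52
tool_pos: [562.1, -191.3, 93.6]
tcp_rot: [180.0, -0.1, 4.0]
ft_force: [-5.2, 3.7, 7.9]
finger_gap: 25.0
grip_force: 92.6
```

Call:
send_rows(
  steps=[
    [[-0.01,0,-0.02],[0,0,0]],
    [[-0.01,0,-0.03],[0,0,0]],
    [[-0.01,0,-0.03],[0,0,0]],
    [[-0.01,0,-0.03],[0,0,0]],
    [[-0.01,0,-0.03],[0,0,0]],
  ],
)

```text
time: 26.15
tool_pos: [562.2, -191.3, 93.6]
tcp_rot: [180.0, -0.1, 4.0]
ft_force: [-8.3, 3.9, 13.0]
finger_gap: 24.9
grip_force: 93.3
```

Call:
send_rows(
  steps=[
    [[0.01,0,0.03],[0,0,0]],
    [[0.01,0,0.06],[0,0,0]],
    [[0.01,0,0.06],[0,0,0]],
  ],
)

```text
time: 26.52
tool_pos: [562.0, -191.3, 93.6]
tcp_rot: [180.0, -0.1, 4.0]
ft_force: [-5.0, 2.6, 6.2]
finger_gap: 24.9
grip_force: 92.0
```

Call:
send_rows(
  steps=[
    [[0,0,0],[0,0,0]],
    [[0,0,0],[0,0,0]],
    [[0,0,0],[0,0,0]],
    [[0,0,0],[0,0,0]],
    [[0,0,0],[0,0,0]],
    [[0,0,0],[0,0,0]],
  ],
  fingers=0.3,
)

```text
time: 27.28
tool_pos: [561.7, -191.2, 92.5]
tcp_rot: [180.0, -0.0, 4.0]
ft_force: [-0.3, -0.3, 0.5]
finger_gap: 59.9
grip_force: 0.0
```

Call:
send_rows(
  steps=[
    [[0,0,0.3],[0,0,0]],
    [[0,0,1],[0,0,0]],
    [[0,0,2],[0,0,0]],
    [[0,0,3.5],[0,0,0]],
    [[0,0,4.5],[0,0,0]],
    [[0,0,4.5],[0,0,0]],
    [[0,0,4.5],[0,0,0]],
  ],
)

```text
time: 28.15
tool_pos: [561.5, -191.1, 227.2]
tcp_rot: [-180.0, 0.0, 4.0]
ft_force: [-0.1, 0.1, -0.3]
finger_gap: 59.9
grip_force: 0.0
```

```bash
cat > f7.py <<'E'
from fit import *
st=sense();T=np.array(st["tool_pos"]);print(st["time"],T.round(1),st["finger_gap"],np.round(st["ft_force"],2))
s=snapshot("wrist");cv2.imwrite("pics/w12.png",s["img"][:,:,::-1])
c=np.array([560.5,-188.7]);u=np.array([np.cos(.07),np.sin(.07)])
for z in (88,91,94,97): print(z,"bush outer",fitc(s,c+58*u,15,z,rng=3)[0],fitc(s,c-58*u,13,z,rng=3)[0])
print("tall tip",fitc(s,c+58*u,5,140,rng=3)[0])
for n in("shank_top","top_plate"): print(n,[(round(r["confidence"],2),px(r["at"]).round()) for r in finder.pinpoint(n,"wrist")[:1]],proj(s,(*c,129 if n=="shank_top" else 67)))
E
python3 f7.py
```

```text
28.15 [ 561.5 -191.1  227.2] 59.854179976010826 [-0.06  0.12 -0.3 ]
88 bush outer [  29.8   618.36 -185.14] [  34.68  503.64 -193.76]
91 bush outer [  28.75  618.36 -185.14] [  35.84  504.64 -193.26]
94 bush outer [  28.07  618.86 -185.14] [  35.06  505.64 -193.26]
97 bush outer [  26.08  618.86 -185.14] [  18.14  505.64 -192.76]
tall tip [  54.71  618.36 -184.64]
shank_top [(0.74, array([319., 208.]))] [319.20354545 205.69247964]
top_plate [(0.75, array([320., 182.]))] [319.21916635 183.63584011]
```

```bash
python3 -c "
from bench import order
print(order.hand_in())"
```

```text
the job is handed in; nothing more can be done
None
```

The job is handed in with no verdict returned: the die ring is in the recess, and the top plate is closed over both pillars, its punch bedded with a 13 N push (about 20 N on the ring with its weight), then let go.

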